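# Seat the keyed disc of a shoe-sole scrubber

### The job

On the shoe-keeper's counter, get the sole scrubber's disc seated: push the raised rib sideways with a fingertip to turn the disc until the notch in its rim is over the upright pin, then press down on the middle of the disc until it is fully home with the pin in the notch, and move clear. Only push and press: do not pinch the rib between the fingers and do not lift the disc, and leave the shoes, bottle, tin, brush and other things where they are.

Things in the scene. Friction and masses are not known exactly. Their poses are not given: they have to be found in the camera images.
- scrubber: the shoe-sole scrubber, fixed to the table: flat grey housing 260 (own x) x 300 (own y) mm, 50 mm high, deck on top at z = 0.050. Origin under its centre, in line with the disc's upright axis. The black round disc (140 mm across, 9 mm thick at the rim) lies over the deck. It turns freely either way about its axis with a little friction (about 0.12 N m, so 2 to 3 N at the rib) and stays at the angle where it is left
- pin_top (a point): top of the steel drive pin: upright, 10 mm across with a slightly chamfered flat top, 12 mm high, fixed on the deck 68 mm from the disc's axis (top at z = 0.062), so its outer edge shows a little outside the disc's rim; a small steel foot plate, 22 mm wide, runs outwards from it, on the deck
- notch (a point): point in the middle of the one notch in the disc's rim, at the height of the rim's top, 68 mm from the axis; the notch is 18 mm wide and about 14 mm deep radially, open right through. It meets the pin when this point is straight above (or beside) pin_top. Starts 0.8 rad or more away from the pin, either way round
- hub (a point): middle of the low round boss (42 mm across, 3 mm above the disc's face) at the disc's centre, on its top: the place to press. Disc not seated: z = 0.076; seated: z = 0.066. The disc's face is 3 mm lower
- rib (a point): middle of the top of the one raised radial rib on the disc, straight opposite the notch: it runs from 25 to 69 mm from the axis (this point at 47 mm), 14 mm thick over its rubber side pads, its top 14 mm above the hub's (pads reach to 8 mm above the hub's). The rib is the thing to push sideways with a fingertip; the rest of the disc's face is free
- sleeve (a joint): how far the disc has been pressed down its spindle, m: 0 at the start (underside 1 mm above the pin's top), 0.010 fully home, negative if lifted. A tight push fit: about 5 to 7 N of downward push moves it and it stays where it is left; with the notch not over the pin, the rim meets the pin after 1 mm and goes no further. The notch can be up to about 4 mm off to either side and pass over the pin cleanly; the chamfer may draw it in from 1 mm more
- pad_a: rubber pad on one side of the rib (disc's +y side, where disc x points from the axis to the notch) and its inner end; moves with the disc, its origin is on the disc's axis at the disc's underside
- pad_b: rubber pad on the other side of the rib and its outer end; moves with the disc, origin as pad_a
- sandal_left: one of two loose brown-strapped sandals, 260 x 90 mm, 57 mm high, toe along its own x; origin under its centre. Leave alone
- sandal_right: the other sandal, same size. Leave alone
- bottle: clear plastic water bottle, 64 mm across, 180 mm high, standing; origin under its centre. Leave alone
- shoe_tree: wooden heel block of a shoe tree with a ball on top, 68 mm across, 123 mm high, standing; origin under its centre. Leave alone
- tin: steel shoe polish tin, 58 mm across, 24 mm high, standing on a corner of the scrubber's deck; origin under its centre. Leave alone
- brush: wooden shoe brush, 140 x 42 mm, 33 mm high, lying on the deck beside the disc, length along its own x; origin under its centre. Leave alone
- shoehorn: flat steel shoehorn, about 200 x 36 mm, 5 mm thick, lying on the table; origin on its underside near the middle. Leave alone

How it is judged (in metres and radians):
On the way, in this order (a step that is already met when the one before it is completed fails the run):
1. the notch has been brought round to the pin with the disc still up (horizontal distance between notch and pin_top below 0.01 m and value of joint sleeve below 0.005 m).
2. the disc is pressed home over the pin (value of joint sleeve above 0.008 m and horizontal distance between notch and pin_top below 0.006 m), for 0.2 s.
At the end, for the whole second after the job is handed in: The disc is down its spindle by more than 8 of its 10 mm, with the notch within 6 mm (seen from above) of the pin, and at rest; every other loose thing is within 30 mm of where it started (all of step 2 and angular speed of pad_a below 0.1 rad/s and linear speed of pad_a below 0.02 m/s and distance of each of sandal_left, sandal_right, bottle, shoe_tree, tin, brush, shoehorn from where it was at the start of the episode below 0.03 m); the robot touches nothing.
It fails at once if the rib was pinched: both of its pads pressed by the fingers at once (over 1 N each) (contact force between each of pad_a, pad_b and the fingers above 1 N).
It fails at once if the disc was lifted by more than 4 mm (value of joint sleeve below -0.004 m).
It fails at once if another thing was moved or lifted by more than 30 mm (distance of any of sandal_left, sandal_right, bottle, shoe_tree, tin, brush, shoehorn from where it was at the start of the episode above 0.03 m).
It also fails if it takes over 58 s, if anything falls off the work surface, if the arm or the gripper's body presses on something with over 40 N, if the wrist force passes 120 N, or if a joint passes its speed limit or range.

### The arm

A 6-joint arm with a two-finger parallel gripper is mounted at the origin on the work surface. World frame = base frame: x ahead of the robot, y to its left, z up, the work surface at z = 0. Lengths are in m, angles in degrees, forces in N, time in s.
With the tool pointing down it reaches from about 0.3 to 0.75 m from the base axis. Payload 8.5 kg.
Tool frame: the origin (TCP) lies at the very end of the fingers, on their centre line; the grasp point (between the pads) lies 19 mm behind it; x points along the fingers, y is the direction in which the jaws open and shut, and the axes are right-handed (so a half turn about x gives the same grasp; the last joint's range is limited). The gripper opens to 85 mm and grips with 20 to 120 N. Pads are 22 mm wide; open, the fingers measure 114 mm over their backs; the gripper's body (76 mm by 85 mm) begins 54 mm behind the grasp point. The pads swing forward as they close: fully open they stand 13 mm farther back than shut.
Start: joints at [65.014, 21.807, 74.336, -0, 83.858, -12.336], TCP at [0.12, 0.537, 0.231] pointing down, gripper open.
Joint ranges: [-178.18, 178.18], [-50.72, 133.34], [12.68, 142.11], [-81.47, 261.47], [9.98, 163.14], [-165.26, 165.26]. Speed limits (degrees/s): [136.94, 136.94, 180, 180, 180, 180].

### API

Orientations are given as a 3x3 rotation matrix whose columns are the frame's x, y, z axes.
In Python, from rig import sensors, cams, env gives the robot as it stands.
- The arm moves only by the shell command python3 -m crank 'ROWS' [FORCE]. ROWS is a JSON object of lists of equal length, an entry for each row: "hand": the closure in counts, from 0 (fully open) to 255 (shut); "translation": the shift along the tool's x, y, z in m, a list of three; "dr": the turn, a rotation vector about the tool's x, y, z in rad, a list of three. A call has 1 to 5 rows; each row is the pose to reach, as a shift and turn from the pose commanded when the call began, along the tool's axes at that moment; what a row does not reach only later rows make up. A row lasts 1/10 s, in which the tool goes at most 50 mm and 8.59 degrees, less where a joint would pass 70% of its speed; a pose out of reach is approached as far as the arm can. A call with a gripper value outside its range is refused whole. The fingers move at their own pace and stop on an object; FORCE is the grip in N (left out, the last holds). Time passes only in rows, so rows that repeat a pose let the fingers close. It gives the time, the measured TCP pose, the force and the opening at its end, in the units of the state.
- sensors.observe(): the state, without advancing time (a new reading comes with each control period).
- cams.get_image(name): name is "scene" or "top" or "wrist"; returns (picture, depth): 400x640x3 uint8, blue, green, red; 400x640 float32, m along the optical axis (not along the pixel's ray), 0 where there is no reading.
- cams.calibration(name): a dict with "vertical_fov" (degrees; the focal length in pixels is half the picture's height over the tangent of half this angle, whatever the lens; pixels are square), "cx", "cy" (the principal point, pixels), "distortion" ([k1, k2, p1, p2, k3] as OpenCV has them; the pictures are not rectified), "extrinsics" (4x4, takes a point from camera to world coordinates). Camera axes: x right, y down, z forward; pixel columns grow to the right and rows downward; lengths in m; the calibration is good to about 2 mm. A picture is of the moment at which its call begins: read the wrist's pose just before it. calibration takes no time and is no camera call; for the wrist camera it gives the pose at the moment of the call.
- env.close_job(): hands the job in, once; it reports no verdict.
The state is a dict: "time_s": time; "q": joint angles; "qvel": joint speeds; "joint_efforts": joint torques, N m; "position": TCP position; "tool_rot": TCP orientation; "ft_force": force on the tool from outside, world axes, zero at the start; "wrist_torque": the same for the moment, N m; "grip_width": finger opening in m.
Only numpy, scipy, OpenCV 4.12 (cv2) and the standard library are available. Lean on these libraries where they do the work, as an engineer would, in place of code of your own. Each camera call takes 0.05 s, during which the arm holds its last target. There are 200 camera calls.

## Working session

There is one attempt and no reset: what is moved stays moved. The work goes in short steps, Python scripts to look and compute and a shell command to move; the robot and the scene stay as the last step left them, time stands still between calls to the robot, and variables do not carry over. Pictures are saved under pics/ and viewed, about 8 in all and at most 12, crops included, and the job is handed in when it is done.

```bash
mkdir -p pics; ls
python3 - <<'E'
from rig import sensors,cams,env
import cv2,numpy as np
s=sensors.observe();print(s)
for n in("scene","top"):
    im,d=cams.get_image(n);cv2.imwrite(f"pics/{n}0.png",im);np.save(f"pics/{n}0.npy",d);c=cams.calibration(n);print(n,c)
E
```

```text
pics
{'time_s': 0.0, 'q': array([ 6.50148749e+01,  2.18404500e+01,  7.43857245e+01, -6.21125345e-04,
        8.38573521e+01, -1.23347223e+01]), 'qvel': array([ 0.04551324, -0.06615809, -0.00307624,  0.03960743, -0.11024522,
       -0.02342323]), 'joint_efforts': array([-1.65179154e-04, -4.48476505e+01, -2.31268948e+01, -2.09053887e-04,
        4.93981483e-03, -1.05605884e-05]), 'position': array([0.12031743, 0.53637356, 0.23071112]), 'tool_rot': array([[-6.05986308e-04,  2.19000096e-01,  9.75724649e-01],
       [-1.32594133e-03,  9.75723795e-01, -2.19000727e-01],
       [-9.99998937e-01, -1.42646508e-03, -3.00893981e-04]]), 'ft_force': array([ 0.88683418, -0.73693769,  0.02551284]), 'wrist_torque': array([-0.05923339, -0.06822673,  0.00574265]), 'grip_width': 0.08532298843689451}
scene {'vertical_fov': 55.84519362344993, 'cx': 321.21085412998684, 'cy': 196.1578407649263, 'distortion': array([-0.0111969,  0.       ,  0.       ,  0.       ,  0.       ]), 'extrinsics': array([[-0.8267851 ,  0.46308638, -0.31933899,  0.90286811],
       [ 0.56242653,  0.69076271, -0.45444832,  0.53448779],
       [ 0.01013864, -0.55533582, -0.83156439,  1.04338346],
       [ 0.        ,  0.        ,  0.        ,  1.        ]])}
top {'vertical_fov': 45.68002250524218, 'cx': 319.5955540197776, 'cy': 199.37671562820003, 'distortion': array([-0.10642505,  0.        ,  0.        ,  0.        ,  0.        ]), 'extrinsics': array([[ 0.00685013, -0.98469775,  0.17413622,  0.29965753],
       [-0.999893  , -0.00899576, -0.01153529,  0.00608178],
       [ 0.01292526, -0.17403857, -0.98465401,  1.46090836],
       [ 0.        ,  0.        ,  0.        ,  1.        ]])}
```

View pics/top0.png

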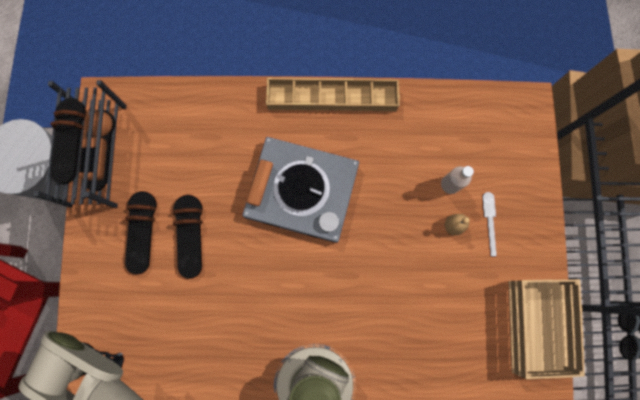

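View pics/scene0.png

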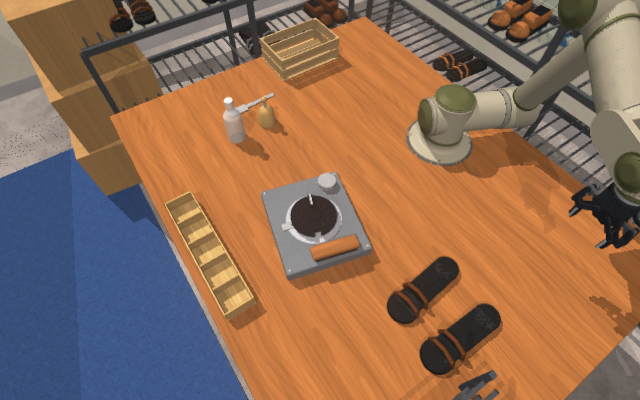

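```bash
cat > h.py <<'E'
from rig import sensors,cams,env
import cv2,numpy as np
def K(c,h=400):
    f=h/2/np.tan(np.radians(c["vertical_fov"])/2);return np.array([[f,0,c["cx"]],[0,f,c["cy"]],[0,0,1.]])
def to_plane(c,px,z):
    p=cv2.undistortPoints(np.array(px,float).reshape(-1,1,2),K(c),c["distortion"]).reshape(-1,2)
    E=c["extrinsics"];r=np.c_[p,np.ones(len(p))]@E[:3,:3].T
    o=E[:3,3];return o+r*((z-o[2])/r[:,2])[:,None]
def proj(c,P):
    Ei=np.linalg.inv(c["extrinsics"]);rv=cv2.Rodrigues(Ei[:3,:3])[0]
    return cv2.projectPoints(np.array(P,float).reshape(-1,3),rv,Ei[:3,3],K(c),c["distortion"])[0].reshape(-1,2)
def rect(name,cen,half,z,N=500,im=None,c=None):
    """overhead ortho view of plane z: up=+x, left=+y"""
    c=c or cams.calibration(name)
    if im is None: im=cams.get_image(name)[0]
    v,u=np.mgrid[0:N,0:N];s=2*half/N
    P=np.stack([cen[0]+half-s*(v+.5),cen[1]+half-s*(u+.5),np.full(v.shape,z)],-1)
    m=proj(c,P).reshape(N,N,2).astype(np.float32)
    return cv2.remap(im,m[...,0],m[...,1],cv2.INTER_CUBIC)
E
python3 - <<'E'
from h import *
c=cams.calibration("top");print(to_plane(c,[(301,187)],.07))
p=to_plane(c,[(301,187)],.07)[0]
a=rect("top",p,.1,.07,400,cv2.imread("pics/top0.png"),c)
b=rect("scene",p,.1,.07,400,cv2.imread("pics/scene0.png"))
cv2.imwrite("pics/r0.png",np.hstack([a,b]))
E
```

```text
[[0.58268276 0.04560522 0.07      ]]
```

View pics/r0.png

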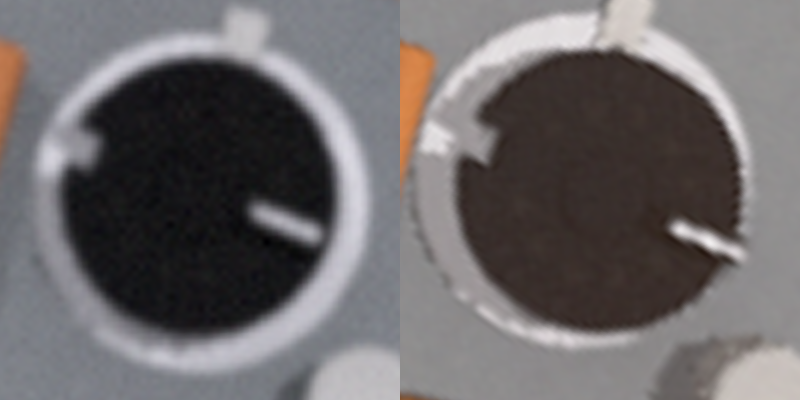

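```bash
cat >> h.py <<'E'
from scipy.spatial.transform import Rotation as Ro
def Rt(zang):
    a=np.radians(zang);z=np.array([np.cos(a),np.sin(a),0]);x=np.array([0,0,-1.]);return np.c_[x,np.cross(z,x),z]
def plan(P,zang):
    s=sensors.observe();R=s["tool_rot"]
    print("t",(R.T@(np.array(P)-s["position"])).round(4),"dr",Ro.from_matrix(R.T@Rt(zang)).as_rotvec().round(4))
E
python3 - <<'E'
from h import *
c=cams.calibration("wrist");s=sensors.observe()
T=np.eye(4);T[:3,:3]=s["tool_rot"];T[:3,3]=s["position"]
print(c["vertical_fov"],(np.linalg.inv(T)@c["extrinsics"]).round(3))
ct=cams.calibration("top");cs=cams.calibration("scene");p=np.array([.58268,.0456,.07])
print("pin foot top view z.052",to_plane(ct,proj(ct,[[p[0]+.1-30*.0005,p[1]+.1-247*.0005,.07]]),.052))
print("scene",to_plane(cs,proj(cs,[[p[0]+.1-22*.0005,p[1]+.1-226*.0005,.07]]),.052))
plan([.50,.05,.25],-20)
E
```

```text
60.35084083633065 [[-0.001 -0.316  0.949 -0.142]
 [ 1.    -0.001  0.001 -0.   ]
 [ 0.     0.949  0.316 -0.081]
 [ 0.     0.     0.     1.   ]]
pin foot top view z.052 [[0.67244265 0.02230729 0.052     ]]
scene [[0.66740482 0.02331899 0.052     ]]
t [-0.0189 -0.3915  0.477 ] dr [ 0.1283 -0.0002  0.0013]
```

```bash
python3 -m crank '{"hand":[255,255,255,255,255],"translation":[[0,-0.2,0.22],[0,-0.2,0.22],[0,-0.2,0.22],[0,-0.2,0.22],[0,-0.2,0.22]],"dr":[[0.13,0,0],[0.13,0,0],[0.13,0,0],[0.13,0,0],[0.13,0,0]]}'; python3 -c "
from h import *
plan([.555,.057,.22],-20)"
```

```text
time_s: 0.6
position: [0.2646, 0.3303, 0.2312]
tool_rot: [[-0.0, 0.343, 0.939], [-0.0, 0.939, -0.343], [-1.0, -0.0, -0.0]]
ft_force: [0.7, 0.7, 0.1]
grip_width: 0.0126
t [ 0.0112 -0.157   0.3665] dr [-0.0012 -0.0001  0.0002]
```

```bash
python3 -m crank '{"hand":[255,255,255,255,255],"translation":[[0,-0.08,0.19],[0,-0.08,0.19],[0,-0.08,0.19],[0,-0.08,0.19],[0,-0.08,0.19]],"dr":[[0,0,0],[0,0,0],[0,0,0],[0,0,0],[0,0,0]]}'; python3 -c "
from h import *
plan([.555,.057,.22],-20)"
```

```text
time_s: 1.1
position: [0.4182, 0.1883, 0.2308]
tool_rot: [[0.0, 0.348, 0.937], [-0.001, 0.937, -0.348], [-1.0, -0.001, 0.0]]
ft_force: [0.1, 0.8, 0.1]
grip_width: -0.0001
t [ 0.0109 -0.0754  0.174 ] dr [-0.0069  0.0004  0.0007]
```

```bash
python3 -m crank '{"hand":[255,255,255,255,255],"translation":[[0.01,-0.075,0.174],[0.01,-0.075,0.174],[0.01,-0.075,0.174],[0.01,-0.075,0.174],[0.01,-0.075,0.174]],"dr":[[0,0,0],[0,0,0],[0,0,0],[0,0,0],[0,0,0]]}'
python3 - <<'E'
from h import *
c=cams.calibration("wrist");print(sensors.observe()["position"])
im,d=cams.get_image("wrist");cv2.imwrite("pics/w1.png",im)
a=rect("wrist",[.585,.046],.1,.073,400,im,c);b=rect("wrist",[.585,.046],.1,.052,400,im,c)
cv2.imwrite("pics/w1r.png",np.hstack([a,b]))
E
```

```text
time_s: 1.6
position: [0.5549, 0.0585, 0.2198]
tool_rot: [[-0.001, 0.347, 0.938], [-0.0, 0.938, -0.347], [-1.0, -0.001, -0.001]]
ft_force: [0.1, 0.2, -0.2]
grip_width: 0.0
[0.55488803 0.0585034  0.21983154]
```

View pics/w1r.png

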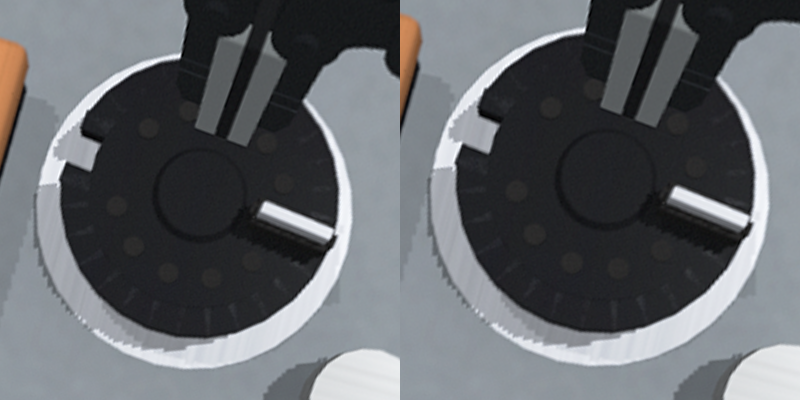

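```bash
cat >> h.py <<'E'
AX=np.array([.5865,.046])
def pose(th,off,r=.045,z=.079):
    a=np.radians(th);t=np.array([np.sin(a),-np.cos(a)]);p=AX+r*np.array([np.cos(a),np.sin(a)])-off*t
    return [*p,z],th+90
E
python3 -c "
from h import *
plan(*pose(-112.5,.030,z=.11));plan(*pose(-112.5,.030))"
```

```text
t [ 0.1101 -0.048   0.0644] dr [ 0.0396 -0.0018  0.0004]
t [ 0.1411 -0.048   0.0645] dr [ 0.0396 -0.0018  0.0004]
```

```bash
python3 -m crank '{"hand":[255,255,255,255,255],"translation":[[0.02,-0.024,0.032],[0.04,-0.048,0.0645],[0.07,-0.048,0.0645],[0.11,-0.048,0.0645],[0.11,-0.048,0.0645]],"dr":[[0.04,0,0],[0.04,0,0],[0.04,0,0],[0.04,0,0],[0.04,0,0]]}'
python3 - <<'E'
from h import *
cv2.imwrite("pics/w2.png",cams.get_image("wrist")[0])
plan(*pose(-112.5,.030))
E
```

```text
time_s: 2.15
position: [0.5936, -0.0042, 0.107]
tool_rot: [[-0.01, 0.38, 0.925], [0.002, 0.925, -0.38], [-1.0, -0.002, -0.01]]
ft_force: [-0.7, 0.8, 0.2]
grip_width: 0.0001
t [ 0.0312 -0.0017  0.0027] dr [ 0.0031 -0.0048  0.0007]
```

View pics/w2.png

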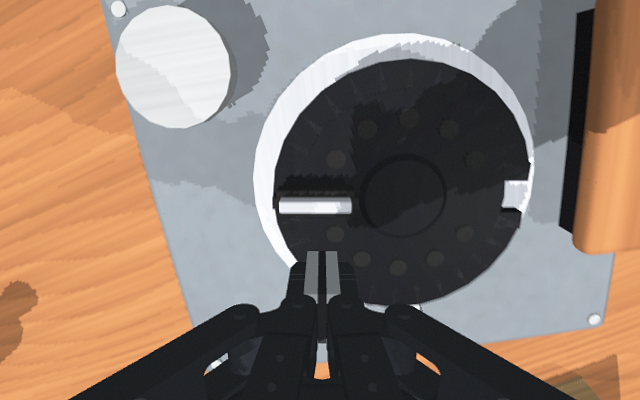

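```bash
python3 -m crank '{"hand":[255,255,255,255,255],"translation":[[0.015,-0.001,0.001],[0.03,-0.001,0.001],[0.03,-0.001,0.001],[0.03,-0.001,-0.004],[0.03,-0.001,-0.008]],"dr":[[0,0,0],[0,0,0],[0,0,0],[0,0,0],[0,0,0]]}'
python3 - <<'E'
from h import *
plan(*pose(-112.5,.019))
E
```

```text
time_s: 2.7
position: [0.5892, -0.0033, 0.0831]
tool_rot: [[0.003, 0.38, 0.925], [-0.0, 0.925, -0.38], [-1.0, 0.0, 0.003]]
ft_force: [0.1, 0.0, -0.2]
grip_width: 0.0001
t [ 0.0041 -0.0005 -0.0024] dr [ 0.0024  0.0025 -0.0005]
```

```bash
python3 -m crank '{"hand":[255,255,255],"translation":[[0.002,0,-0.001],[0.002,0,-0.002],[0.002,0,-0.002]],"dr":[[0,0,0],[0,0,0],[0,0,0]]}'
python3 - <<'E'
from h import *
plan(*pose(-112.5,.018))
E
```

```text
time_s: 3.0
position: [0.5871, -0.0029, 0.0796]
tool_rot: [[0.0, 0.381, 0.925], [-0.0, 0.925, -0.381], [-1.0, 0.0, 0.0]]
ft_force: [0.8, 0.4, 0.2]
grip_width: -0.0001
t [ 0.0006 -0.     -0.0013] dr [ 0.002   0.0003 -0.    ]
```

```bash
python3 -m crank '{"hand":[255,255,255,255,255],"translation":[[0,-0.001,-0.004],[0,-0.002,-0.0075],[0,-0.0032,-0.0141],[0,-0.0034,-0.0209],[0,-0.0027,-0.0276]],"dr":[[0.04,0,0],[0.14,0,0],[0.28,0,0],[0.419,0,0],[0.559,0,0]]}'
python3 - <<'E'
from h import *
s=sensors.observe();th=np.degrees(np.arctan2(s["tool_rot"][1,2],s["tool_rot"][0,2]))-90
print(th); plan(*pose(-112.5-32,.018)); c=cams.calibration("wrist")
im,d=cams.get_image("wrist")
a=rect("wrist",AX,.1,.073,400,im,c);b=rect("wrist",AX,.1,.052,400,im,c)
cv2.imwrite("pics/w3r.png",np.hstack([a,b]))
E
```

```text
time_s: 3.5
position: [0.5612, 0.0045, 0.0797]
tool_rot: [[0.002, 0.817, 0.577], [-0.001, 0.577, -0.817], [-1.0, 0.001, 0.002]]
ft_force: [1.7, -1.2, 0.2]
grip_width: 0.0001
-144.77170964956414
t [ 0.0007 -0.0003 -0.001 ] dr [-0.0047  0.0018 -0.0012]
```

View pics/w3r.png

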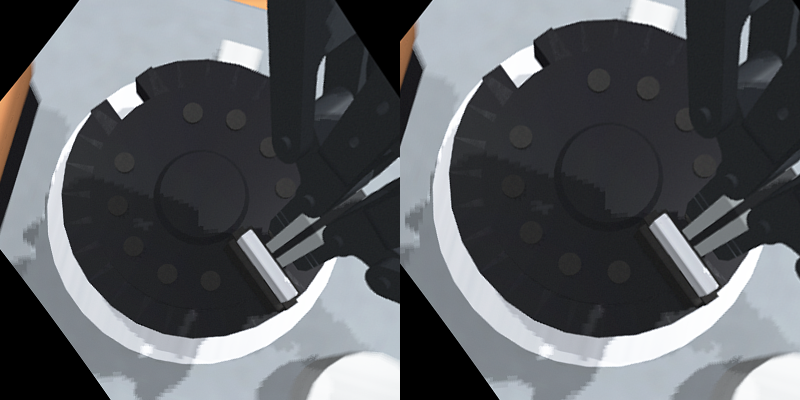

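```bash
python3 -m crank '{"hand":[255,255,255,255,255],"translation":[[0,-0.0021,-0.0064],[0,-0.0032,-0.0131],[0,-0.0034,-0.0199],[0,-0.0027,-0.0266],[0,-0.001,-0.0331]],"dr":[[0.14,0,0],[0.279,0,0],[0.419,0,0],[0.559,0,0],[0.698,0,0]]}'; python3 -m crank '{"hand":[255],"translation":[[0,0,0]],"dr":[[0,0,0]]}';python3 - <<'E'
from h import *
s=sensors.observe();th=np.degrees(np.arctan2(s["tool_rot"][1,2],s["tool_rot"][0,2]))-90
print(th); plan(*pose(-144.5-40,.018)); c=cams.calibration("wrist")
im,d=cams.get_image("wrist")
a=rect("wrist",AX,.1,.073,400,im,c);b=rect("wrist",AX,.1,.052,400,im,c)
cv2.imwrite("pics/w4r.png",np.hstack([a,b]))
E
```

```text
time_s: 4.05
position: [0.5409, 0.0309, 0.0796]
tool_rot: [[0.001, 0.997, -0.08], [-0.001, -0.08, -0.997], [-1.0, 0.001, 0.001]]
ft_force: [0.5, -2.3, 0.3]
grip_width: -0.0003
time_s: 4.15
position: [0.5407, 0.0316, 0.0795]
tool_rot: [[0.0, 0.997, -0.075], [-0.0, -0.075, -0.997], [-1.0, 0.0, 0.0]]
ft_force: [-0.1, -0.0, 0.3]
grip_width: 0.0
-184.32184017896296
t [ 0.0005 -0.0005  0.    ] dr [ 0.0031  0.0002 -0.0005]
```

View pics/w4r.png

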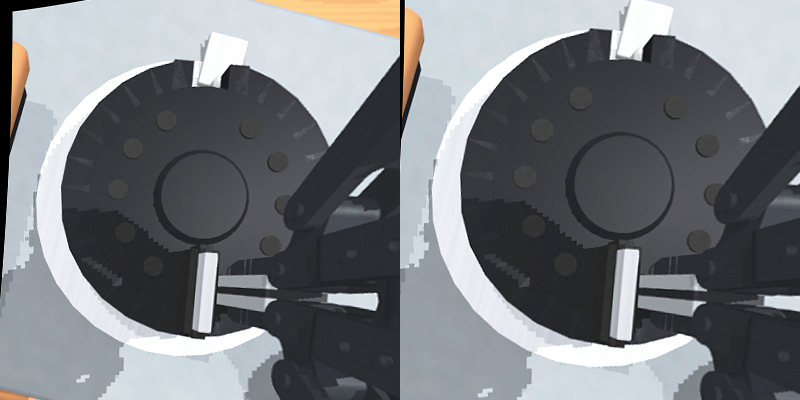

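```bash
python3 -m crank '{"hand":[255,255,255,255],"translation":[[0,-0.0015,-0.0044],[0,-0.0023,-0.0075],[0,-0.0026,-0.0089],[0,-0.0026,-0.0089]],"dr":[[0.096,0,0],[0.16,0,0],[0.192,0,0],[0.192,0,0]]}';python3 - <<'E'
from h import *
s=sensors.observe();th=np.degrees(np.arctan2(s["tool_rot"][1,2],s["tool_rot"][0,2]))-90
print(th); plan(*pose(-195.5,.018)); c=cams.calibration("wrist")
im,d=cams.get_image("wrist")
a=rect("wrist",AX,.1,.073,400,im,c);b=rect("wrist",AX+[.065,-.018],.03,.062,400,im,c)
cv2.imwrite("pics/w5r.png",np.hstack([a,b]))
E
```

```text
time_s: 4.6
position: [0.5388, 0.0401, 0.0794]
tool_rot: [[0.0, 0.965, -0.262], [-0.0, -0.262, -0.965], [-1.0, 0.0, 0.0]]
ft_force: [0.8, -2.6, 0.2]
grip_width: -0.0
-195.17509007399735
t [ 0.0004 -0.0007 -0.0005] dr [ 0.0057  0.0003 -0.0002]
```

View pics/w5r.png

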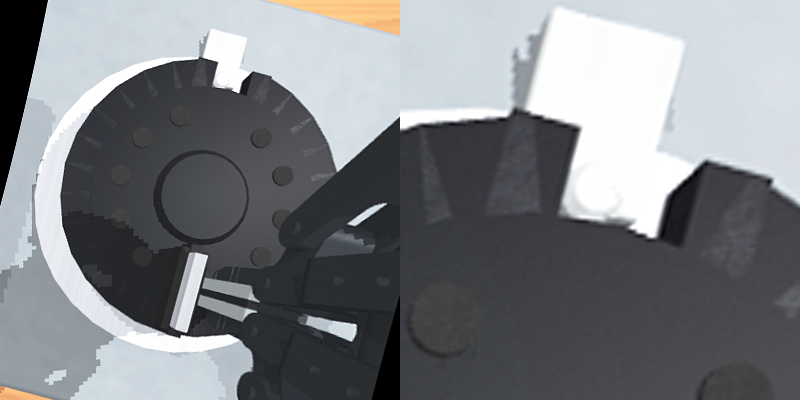

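```bash
python3 -m crank '{"hand":[255,255,255,255,255],"translation":[[0,0,0.012],[0,0,0.02],[-0.03,0,0.02],[-0.06,0,0.02],[-0.06,0,0.02]],"dr":[[0,0,0],[0,0,0],[0,0,0],[0,0,0],[0,0,0]]}';python3 - <<'E'
from h import *
plan(*pose(-195,0,r=0,z=.11))
c=cams.calibration("wrist")
im,d=cams.get_image("wrist")
a=rect("wrist",AX+[.065,-.018],.03,.073,400,im,c);b=rect("wrist",AX+[.065,-.018],.03,.062,400,im,c)
cv2.imwrite("pics/w6r.png",np.hstack([a,b]))
E
```

```text
time_s: 5.15
position: [0.5347, 0.0202, 0.1428]
tool_rot: [[0.007, 0.964, -0.265], [-0.001, -0.265, -0.964], [-1.0, 0.007, -0.001]]
ft_force: [0.4, 0.1, -0.4]
grip_width: -0.0002
t [ 0.0331  0.0429 -0.0386] dr [-0.0067 -0.0008 -0.0066]
```

View pics/w6r.png

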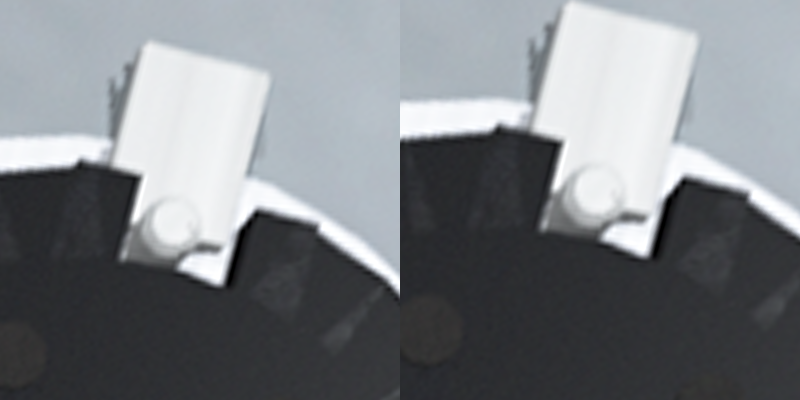

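```bash
python3 -m crank '{"hand":[255,255,255,255,255],"translation":[[0,0.02,-0.02],[0,0.043,-0.0385],[0.025,0.043,-0.0385],[0.05,0.043,-0.0385],[0.05,0.043,-0.0385]],"dr":[[-0.007,0,0],[-0.007,0,0],[-0.007,0,0],[-0.007,0,0],[-0.007,0,0]]}';python3 - <<'E'
from h import *
plan(*pose(-195,0,r=0,z=.077))
E
```

```text
time_s: 5.7
position: [0.5827, 0.0468, 0.0852]
tool_rot: [[-0.008, 0.966, -0.259], [0.001, -0.259, -0.966], [-1.0, -0.008, 0.001]]
ft_force: [0.2, 0.6, 0.3]
grip_width: 0.0001
t [ 0.0082  0.004  -0.0003] dr [0.0002 0.0011 0.0084]
```

```bash
python3 -m crank '{"hand":[255,255,255,255,255],"translation":[[0,0.003,0],[0.004,0.003,0],[0.008,0.003,0],[0.012,0.003,0],[0.014,0.003,0]],"dr":[[0,0,0],[0,0,0],[0,0,0],[0,0,0],[0,0,0]]}'
```

```text
time_s: 6.2
position: [0.5878, 0.0461, 0.0754]
tool_rot: [[0.0, 0.966, -0.259], [-0.0, -0.259, -0.966], [-1.0, 0.0, 0.0]]
ft_force: [-1.6, 0.3, 5.9]
grip_width: 0.0001
```

```bash
python3 -m crank '{"hand":[255,255,255,255,255],"translation":[[0.002,0,0],[0.004,0,0],[0.006,0,0],[0.008,0,0],[0.008,0,0]],"dr":[[0,0,0],[0,0,0],[0,0,0],[0,0,0],[0,0,0]]}'
```

```text
time_s: 6.7
position: [0.5878, 0.0461, 0.0676]
tool_rot: [[0.0, 0.966, -0.259], [-0.0, -0.259, -0.966], [-1.0, 0.0, 0.0]]
ft_force: [-0.5, -0.1, 1.4]
grip_width: -0.0003
```

```bash
python3 -m crank '{"hand":[255,255,255,255,255],"translation":[[0.002,0,0],[0.0035,0,0],[0.0045,0,0],[0.0045,0,0],[0.0045,0,0]],"dr":[[0,0,0],[0,0,0],[0,0,0],[0,0,0],[0,0,0]]}'
```

```text
time_s: 7.2
position: [0.588, 0.0461, 0.0657]
tool_rot: [[0.002, 0.966, -0.259], [-0.001, -0.259, -0.966], [-1.0, 0.002, 0.0]]
ft_force: [-9.3, 0.6, 26.2]
grip_width: 0.0002
```

```bash
python3 -m crank '{"hand":[255,255,255,255,255],"translation":[[-0.01,0,0],[-0.04,0,0],[-0.08,0,0],[-0.12,0,0],[-0.12,0,0]],"dr":[[0,0,0],[0,0,0],[0,0,0],[0,0,0],[0,0,0]]}';python3 - <<'E'
from h import *
c=cams.calibration("wrist")
im,d=cams.get_image("wrist")
# face and hub height from depth
p=proj(c,[[AX[0],AX[1],.066],[AX[0]+.02,AX[1]+.04,.063],[.63,.12,.05]]);print(p)
for q in p:
    u,v=q.round().astype(int);Z=np.median(d[v-2:v+3,u-2:v and u+3])
    r=cv2.undistortPoints(np.array([[q]]),K(c),c["distortion"]).reshape(2)
    print((c["extrinsics"]@[r[0]*Z,r[1]*Z,Z,1])[:3].round(4))
a=rect("wrist",AX+[.065,-.018],.03,.063,400,im,c);b=rect("wrist",AX,.1,.063,400,im,c)
cv2.imwrite("pics/w7r.png",np.hstack([a,b]))
E
```

```text
time_s: 7.7
position: [0.59, 0.046, 0.1883]
tool_rot: [[0.01, 0.966, -0.259], [-0.001, -0.259, -0.966], [-1.0, 0.01, -0.002]]
ft_force: [-0.3, 1.1, -0.1]
grip_width: -0.0003
[[315.33797295 192.9064218 ]
 [326.58720607 137.78004382]
 [344.18294641  85.50620855]]
[0.5865 0.0459 0.0658]
[0.6065 0.086  0.0628]
[0.63   0.12   0.0502]
```

View pics/w7r.png

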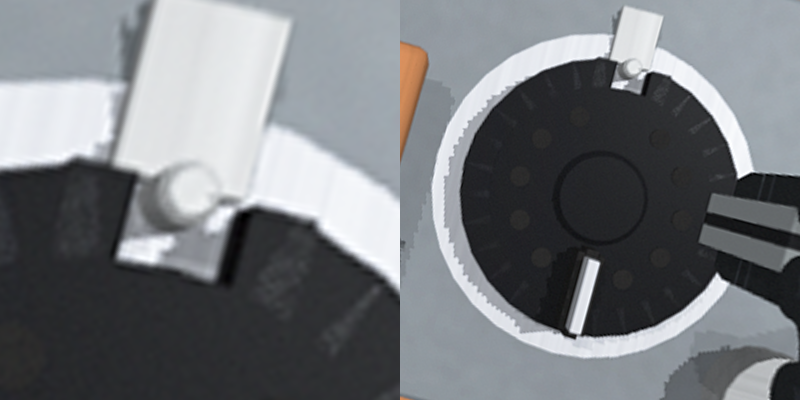

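The disc is seated. The depth image gives hub z = 0.0658 and face z = 0.0628. The pin's top, at (183,195) in the left crop, lies in the notch, whose mouth runs from (135,175) to (250,210). The arm is clear, so I'm handing the job in.

```bash
python3 -m crank '{"hand":[255,255],"translation":[[0,0,0],[0,0,0]],"dr":[[0,0,0],[0,0,0]]}'; python3 -c "
from rig import env
print(env.close_job())"
```

```text
time_s: 7.95
position: [0.5873, 0.0461, 0.1813]
tool_rot: [[-0.003, 0.966, -0.259], [0.0, -0.259, -0.966], [-1.0, -0.003, 0.0]]
ft_force: [-0.3, -0.6, -0.3]
grip_width: 0.0003
the job is handed in; nothing more can be done
None
```

The sole scrubber's disc is seated with the pin in its notch, and I handed the job in at about 8 s. I pushed one side of the rib with the closed fingertips and turned the disc about 83° clockwise. Then I pressed the hub down until the force rose to 26 N and moved straight up, clear of everything.

**Last checks:**
- **Height:** the wrist camera's depth gave the hub at z = 0.0658 and the face at 0.0628, against 0.066 and 0.063 for fully home.
- **Notch:** I measured it about 1 mm to one side of the pin before pressing. Afterwards the picture showed the pin inside the notch.
- **Arm:** the TCP ended at z = 0.18, with no contact force.

No check failed. I did not measure the other objects again at the end. The arm showed no unexpected forces on the way, and the fingers stayed over the disc while they were low.

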